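# Pack two kits of biscuit ware in a slip-casting pottery

### The job

A small hexagonal plaster mould has been packed in the long tray by mistake: first lift it out and stand it upright on the round plaster bat, wholly on it. Then make up the two kits from the ware on the bench, each piece upright on the floor of its own bay: in the long tray the square pot goes in the wide bay and the bottle in the narrow bay; in the short tray the beaker goes in the wide bay and the knobbed lid, knob up, in the narrow bay. Set everything down without dropping it, and leave the small dish and the white kiln ring where they are.

Things in the scene. Friction and masses are not known exactly. Their poses are not given: they have to be found in the camera images.
- long_tray: Fixed shallow wooden tray, the longer, slimmer one: 96 (its x) x 230 (its y) x 16 mm high, rim and divider 6 mm thick, floor board 6 mm thick (bay floors 6 mm above the origin). One divider makes two bays, both 84 mm along x: the wide bay 130 mm along y, centred at y = -44 mm, and the narrow bay 82 mm along y, centred at y = +68 mm. Origin: centre of the underside, z up. The wrongly packed mould stands in its wide bay at the start.
- short_tray: Fixed shallow wooden tray, the shorter, nearly square one: 130 (its x) x 190 (its y) x 16 mm high, rim and divider 6 mm thick, bay floors 6 mm above the origin. One divider makes two bays, both 118 mm along x: the wide bay 102 mm along y, centred at y = +38 mm, and the narrow bay 70 mm along y, centred at y = -54 mm. Origin: centre of the underside, z up. Empty at the start.
- bat: Fixed round plaster bat (a plain pale disc), 110 mm in diameter, 12 mm high. Origin: centre of the underside. Its place is exchanged with those of the trays from start to start.
- mould: Small hexagonal plaster mould, pale, open at the top: 52 mm across flats, 60 mm across corners, 56 mm high, wall 10 mm, about 200 g. Origin: centre of the underside, z up; one pair of flats faces its x axis, the other pairs lie at 60 degree steps. Grip across two flats.
- square_pot: Square straight-sided open terracotta pot, 52 x 52 x 56 mm high, wall 6 mm, about 150 g. Origin: centre of the underside, z up; its sides face its x and y axes.
- bottle: Terracotta bottle vase, 100 mm high: round belly 54 mm in diameter up to 34 mm, shoulder narrowing to a straight round neck 26 mm in diameter from 62 mm to the top; about 170 g. Origin: centre of the underside, z up. Grip it by the neck.
- beaker: Round straight-sided open terracotta beaker, 56 mm in diameter, 72 mm high, wall 4 mm, about 130 g. Origin: centre of the underside, z up.
- lid: Round terracotta lid, 54 mm in diameter and 8 mm thick at the rim, coned up to 22 mm, with a tall straight round knob 22 mm in diameter from 22 mm to 56 mm above the underside; about 100 g. It lies knob up. Origin: centre of the underside, z up. Grip it by the knob.
- dish: Small loose round terracotta dish, 72 mm across the rim, 18 mm high, a bystander among the ware: leave it alone. Origin: centre of the underside.
- kiln_ring: Loose white ceramic kiln ring, 64 mm outside, 40 mm inside diameter, 18 mm high, a bystander among the ware: leave it alone. Origin: centre of the underside.

How it is judged:
On the way, in this order (a step that is already met when the one before it is completed fails the run):
1. the mould stands on the bat, let go, before any of the four pieces of ware has been taken (moved 60 mm or more) (horizontal distance between mould and bat below 0.026 m and z of mould in the frame of bat between 0.008 and 0.018 m and angle between mould's own z axis and vertical below 0.12 rad and linear speed of mould below 0.02 m/s and contact force between the fingers and mould below 0.1 N and distance of each of square_pot, bottle, beaker, lid from where it was at the start of the episode below 0.06 m), for 0.2 s.
2. all four pieces stand in their bays (x of square_pot in the frame of long_tray between -0.022 and 0.022 m and y of square_pot in the frame of long_tray between -0.086 and -0.002 m and z of each of square_pot, bottle in the frame of long_tray below 0.012 m and angle between each of square_pot, bottle, beaker, lid's own z axis and vertical below 0.12 rad and x of bottle in the frame of long_tray between -0.022 and 0.022 m and y of bottle in the frame of long_tray between 0.05 and 0.086 m and x of beaker in the frame of short_tray between -0.036 and 0.036 m and y of beaker in the frame of short_tray between 0.012 and 0.064 m and z of each of beaker, lid in the frame of short_tray below 0.012 m and x of lid in the frame of short_tray between -0.036 and 0.036 m and y of lid in the frame of short_tray between -0.066 and -0.042 m), for 0.2 s.
At the end, for the whole second after the job is handed in: Mould upright on the bat, centres within 26 mm; square pot (wide bay) and bottle (narrow) in the long tray, beaker (wide) and lid (narrow) in the short tray, each within 0.12 rad of upright, underside on the bay floor (under 12 mm above the tray underside); all at rest (below 20 mm/s) (all of step 2 and horizontal distance between mould and bat below 0.026 m and z of mould in the frame of bat between 0.008 and 0.018 m and angle between mould's own z axis and vertical below 0.12 rad and linear speed of each of square_pot, bottle, beaker, lid, mould below 0.02 m/s); the robot touches nothing.
It fails at once if the dish has been moved by more than 30 mm (distance of dish from where it was at the start of the episode above 0.03 m).
It fails at once if the kiln ring has been moved by more than 30 mm (distance of kiln_ring from where it was at the start of the episode above 0.03 m).
It fails at once if a piece is dropped: let go with its underside more than 45 mm above the bench ((height (world z) of square_pot above 0.045 m and contact force between the fingers and square_pot below 0.01 N) or (height (world z) of bottle above 0.045 m and contact force between the fingers and bottle below 0.01 N) or (height (world z) of beaker above 0.045 m and contact force between the fingers and beaker below 0.01 N) or (height (world z) of lid above 0.045 m and contact force between the fingers and lid below 0.01 N) or (height (world z) of mould above 0.045 m and contact force between the fingers and mould below 0.01 N)).
It also fails if it takes over 128 s, if anything falls off the work surface, if the arm or the gripper's body presses on something with over 40 N, if the wrist force passes 120 N, or if a joint passes its speed limit or range.

### The arm

A 7-joint arm with a two-finger parallel gripper is mounted at the origin on the work surface. World frame = base frame: x ahead of the robot, y to its left, z up, the work surface at z = 0. Lengths are in m, angles in rad, forces in N, time in s.
With the tool pointing down it reaches from about 0.4 to 0.875 m from the base axis. Payload 19.3 kg.
Tool frame: the origin (TCP) lies at the very end of the fingers, on their centre line; the grasp point (between the pads) lies 19 mm behind it; z points along the fingers, y is the line along which they close (so a half turn about z gives the same grasp; the last joint's range is limited). The gripper opens to 85 mm and grips with 20 to 120 N. Pads are 22 mm wide; open, the fingers measure 114 mm over their backs; the gripper's body (76 mm by 85 mm) begins 54 mm behind the grasp point. The pads swing forward as they close: fully open they stand 13 mm farther back than shut.
Start: joints at [1.217, 0.521, -0.036, 1.599, 0.021, 1.021, -0.113], TCP at [0.175, -0.6, 0.231] pointing down, gripper open.
Joint ranges: [-2.91, 2.91], [-0.3, 2.13], [-1.5, 1.42], [0.17, 2.43], [-1.26, 4.41], [0.16, 1.93], [-2.52, 2.52]. Speed limits (rad/s): [1.89, 1.89, 2.39, 2.39, 3.01, 3.01, 3.01].

### API

Orientations are given as [roll, pitch, yaw] about the fixed x, y, z axes, in that order (R = Rz(yaw) Ry(pitch) Rx(roll)).
In Python, from workcell import bot gives the robot as it stands.
- The arm moves only by the tool jog_arm, never from a script. Its argument "motion" is a list of rows, each a list of 5 numbers: the shift along the tool's x, y, z scaled (see below), then the turn about the tool's z scaled (see below), then the opening, from 0 (shut) to 1 (fully open). A call has 1 to 12 rows; each row shifts and turns the commanded pose from where the row before left it, along the tool's axes as they then stand; what a row does not reach is not made up. The controller multiplies each number of a shift by 30 mm and each number of a turn by 0.08 rad. A row lasts 1/10 s, in which the tool goes at most 50 mm and 8.59 degrees, less where a joint would pass 70% of its speed; a pose out of reach is approached as far as the arm can. A call with a number of a shift or a turn outside -1 to 1 is refused whole. A call with a gripper value outside its range is refused whole. The fingers move at their own pace and stop on an object; "newtons" is the grip in N (left out, the last holds). Time passes only in rows, so rows that do not move let the fingers close. It gives the time, the measured TCP pose, the force, the opening and the grip force at its end, in the units of the state.
- bot.observe(): the state, without advancing time (a new reading comes with each control period).
- bot.grab_frame(name): name is "scene" or "top" or "wrist"; returns a dict with "pixels" (480x640x3 uint8, red, green, blue), "fovy" (degrees; the focal length in pixels is half the picture's height over the tangent of half this angle, whatever the lens; pixels are square), "cx", "cy" (the principal point, pixels), "k1" (the pictures are not rectified: a ray, as slopes to the right and down, at radius r is drawn at 1 + k1 r^2 times it, then the intrinsics apply), "rvec" (rotation vector, rad) and "tvec" (3), from world to camera coordinates, as OpenCV has them; the wrist camera has in their place "mount" (4x4, takes a point from camera to tool coordinates, whose origin is the TCP and whose axes are the flange's). Camera axes: x right, y down, z forward; pixel columns grow to the right and rows downward; lengths in m; the calibration is good to about 2 mm. A picture is of the moment at which its call begins: read the wrist's pose just before it. There is no depth.
- bot.job_done(): hands the job in; it is judged then, once.
The state is a dict: "clock": time; "qpos": joint angles; "qd": joint speeds; "joint_efforts": joint torques, N m; "position": TCP position; "tool_rot": TCP orientation; "force": force on the tool from outside, world axes, zero at the start; "moment": the same for the moment, N m; "grip_width": finger opening in m; "finger_force": force on a finger pad.
Only numpy, scipy, OpenCV 4.12 (cv2) and the standard library are available. Lean on these libraries where they do the work, as an engineer would, in place of code of your own. Each camera call takes 0.05 s, during which the arm holds its last target. There are 200 camera calls.

## Working session

There is one attempt and no reset: what is moved stays moved. The work goes in short steps, Python scripts to look and compute and a tool call to move; the robot and the scene stay as the last step left them, time stands still between calls to the robot, and variables do not carry over. Pictures are saved under pics/ and viewed, at most 14 in all, crops included, and the job is handed in when it is done.

Besides the shell and the picture viewer there is one more tool, called after "Call:" by a JSON object that holds its "op" and its "data". jog_arm: Moves the arm, as the interface text tells. Shifts and turns lie within -1 to 1; 1 stands for 30 mm of shift or 0.08 rad of turn. Its arguments: {"type":"object","properties":{"motion":{"type":"array","items":{"type":"array","items":{"type":"number"}}},"newtons":{"type":"number"}},"required":["motion"]}

```bash
mkdir -p pics; cat > h.py <<'E'
import numpy as np, cv2, pickle
from scipy.spatial.transform import Rotation as R
from workcell import bot
def grab(cam,name):
    s=bot.observe(); f=bot.grab_frame(cam); f['pos']=s['position']; f['rot']=s['tool_rot']
    cv2.imwrite(f'pics/{name}.png',f['pixels'][:,:,::-1]); pickle.dump(f,open(f'{name}.pkl','wb')); return f
def load(n): return pickle.load(open(f'{n}.pkl','rb'))
def ext(f):
    if 'mount' in f and f['mount'] is not None:
        T=np.eye(4);T[:3,:3]=R.from_euler('xyz',f['rot']).as_matrix();T[:3,3]=f['pos']
        T=T@np.array(f['mount']);return T[:3,:3],T[:3,3]
    Rw=R.from_rotvec(np.ravel(f['rvec'])).as_matrix();return Rw.T,-Rw.T@np.ravel(f['tvec'])
def K(f):
    F=240/np.tan(np.radians(f['fovy'])/2);return F
def w(f,u,v,z):
    F=K(f);d=np.array([(u-f['cx'])/F,(v-f['cy'])/F]);s=d.copy()
    for _ in range(30): s=d/(1+f['k1']*(s@s))
    M,c=ext(f);r=M@np.array([s[0],s[1],1]);return (c+r*(z-c[2])/r[2]).round(4)
def px(f,p):
    M,c=ext(f);q=M.T@(np.array(p)-c);s=q[:2]/q[2];s=s*(1+f['k1']*(s@s));return (s*K(f)+[f['cx'],f['cy']]).round(1)
E
python3 - <<'E'
from h import *
for c in('scene','top','wrist'):
    f=grab(c,c+'0'); print(c,f['fovy'],f['k1'],ext(f)[1],ext(f)[0][:,2])
s=bot.observe();print(s['position'],s['tool_rot'],s['grip_width'],s['clock'])
E
```

```text
scene 53.73231958647533 -0.027923148923112914 [ 1.13367856 -0.32866947  0.5873189 ] [-0.67895496  0.36426051 -0.63744368]
top 46.81968441406809 -0.01207883791034489 [ 0.38974605 -0.01471997  1.16342615] [ 0.1800842   0.01312017 -0.98356369]
wrist 65.42439677550803 -0.0030422877692002333 [ 0.24260623 -0.58191724  0.37489465] [-0.26383324 -0.07596138 -0.96157261]
[ 0.17492945 -0.59976929  0.23089477] [-3.14077071e+00  5.44117676e-05  2.83835911e-01] 0.0853875854238295 0.15
```

View pics/top0.png

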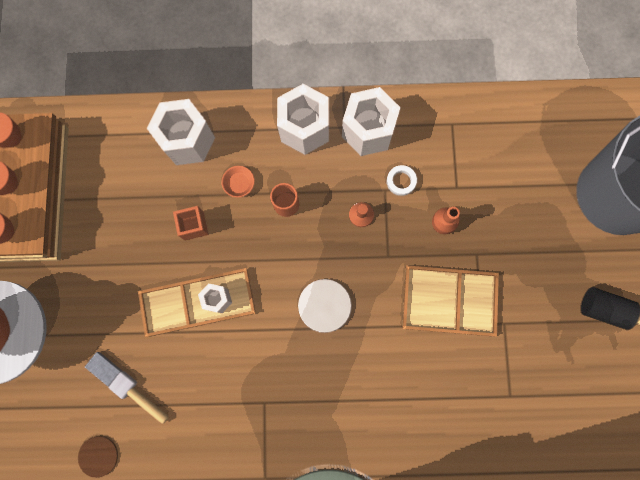

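View pics/scene0.png

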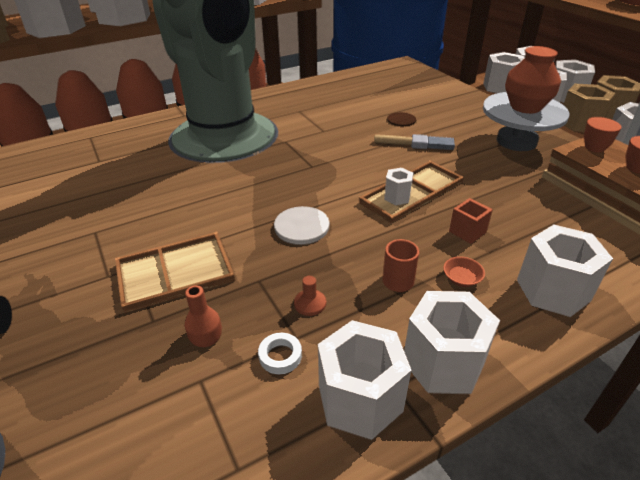

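The top view (up = +x, left = +y) shows:
- the long tray at about (197,302), with the mould at (214,297)
- the bat at (325,305) and the short tray at (451,299)
- the pot at (189,222), the beaker at (285,200), the lid at (362,213) and the bottle at (447,218)
- the dish at (238,181) and the ring at (401,180)

I'll enlarge the picture to read the corners.

```bash
python3 - <<'E'
from h import *
im=cv2.imread('pics/top0.png')
a=cv2.resize(im[160:345,130:330],None,fx=4,fy=4,interpolation=3)[:600]
a=cv2.resize(im[165:340,130:330],None,fx=3.4,fy=3.4,interpolation=3);b=cv2.resize(im[165:340,320:520],None,fx=3.4,fy=3.4,interpolation=3)
for i in (a,b):
  for k in range(0,200,20): cv2.line(i,(int(k*3.4),0),(int(k*3.4),6),(255,255,255),1);cv2.line(i,(0,int(k*3.4)),(6,int(k*3.4)),(255,255,255),1)
cv2.imwrite('pics/ca.png',a);cv2.imwrite('pics/cb.png',b)
E
```

```text
(no output)
```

View pics/ca.png

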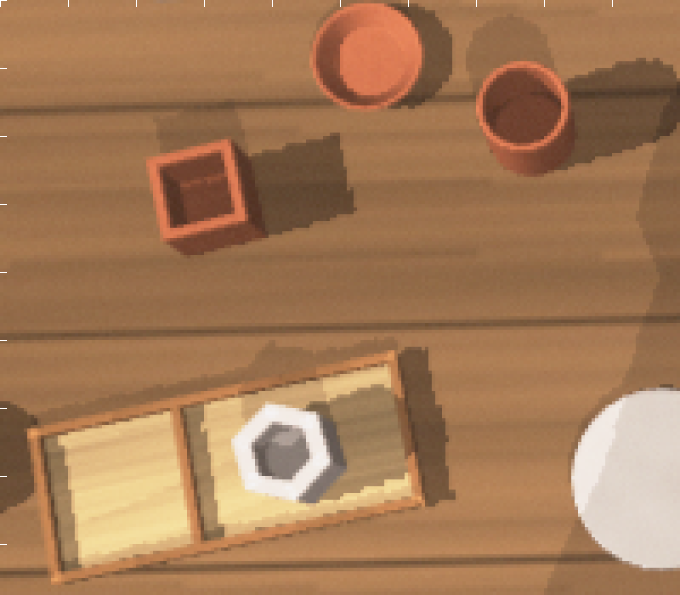

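View pics/cb.png

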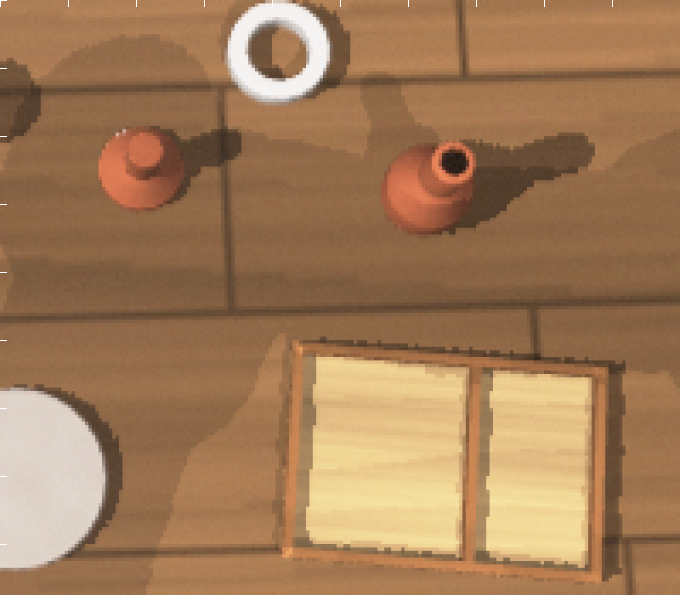

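```bash
python3 - <<'E'
from h import *
f=load('top0')
A=lambda x,y,z:w(f,130+x/3.4,165+y/3.4,z)[:2]
B=lambda x,y,z:w(f,320+x/3.4,165+y/3.4,z)[:2]
def quad(n,P):
    P=np.array(P);e=P-np.roll(P,-1,0);print(n,P.mean(0).round(4),'sides',np.linalg.norm(e,axis=1).round(4),'ang',np.degrees(np.arctan2(e[:,1],e[:,0])).round(1))
quad('pot',[A(*p,.056) for p in [(149,160),(232,140),(247,222),(165,241)]])
quad('long',[A(*p,.016) for p in [(30,430),(394,352),(423,503),(57,580)]])
quad('short',[B(*p,.016) for p in [(294,342),(608,368),(602,578),(285,554)]])
quad('mould',[A(*p,.056) for p in [(232,447),(266,404),(314,408),(332,452),(297,501),(248,491)]])
print('beaker',A(523,105,.072),'dish',A(367,56,.018),'bat',(A(571,478,.012)+B(106,478,.012))/2,np.linalg.norm(A(571,478,.012)-B(106,478,.012)))
print('lid',B(146,154,.056),B(141,168,.006),'bottle',B(454,161,.1),'ring',B(279,51,.018))
s=bot.observe();print(s['position'],R.from_euler('xyz',s['tool_rot']).as_matrix().round(3))
g=load('wrist0');print(np.array(g['mount']).round(3))
E
```

```text
pot [0.6348 0.2708] sides [0.0515 0.052  0.0504 0.0513] ang [ 102.3   11.   -78.3 -167.9]
long [0.4717 0.2609] sides [0.2276 0.0942 0.2255 0.0931] ang [ 100.7   10.8  -79.6 -167.9]
short [ 0.462 -0.265] sides [0.1912 0.1265 0.1892 0.1285] ang [ 83.6  -6.3 -95.8 174.6]
mould [0.477  0.2186] sides [0.0317 0.0287 0.0283 0.0347 0.0296 0.0278] ang [ 141.4   83.8   22.4  -36.  -102.9 -159.3]
beaker [0.678  0.0725] dish [0.7271 0.1751] bat [ 0.4578  -0.00395] 0.10993566300341305
lid [ 0.6471 -0.0879] [ 0.6498 -0.0878] bottle [ 0.6277 -0.2622] ring [ 0.72   -0.1765]
[ 0.17492945 -0.59976929  0.23089477] [[ 0.96   0.28  -0.   ]
 [ 0.28  -0.96   0.001]
 [-0.    -0.001 -1.   ]]
[[ 0.    -0.962 -0.274  0.07 ]
 [ 1.     0.     0.     0.002]
 [ 0.    -0.274  0.962 -0.144]
 [ 0.     0.     0.     1.   ]]
```

Call:
{"op": "jog_arm", "data": {"motion": [[0.5, -0.3, 0, -0.1, 1], [0.9, -0.6, 0, -0.1, 1], [1, -0.7, 0, -0.1, 1], [1, -0.7, 0, -0.1, 1], [1, -0.7, 0, -0.1, 1], [1, -0.7, 0, -0.1, 1], [1, -0.7, 0, -0.1, 1], [1, -0.7, 0, -0.1, 1], [1, -0.7, 0, -0.1, 1], [1, -0.7, 0, -0.1, 1], [1, -0.7, 0, -0.1, 1], [1, -0.7, 0, 0, 1]], "newtons": 40}}

```text
clock: 1.35
position: [0.4222, -0.263, 0.2314]
tool_rot: [-3.142, -0.0, 0.373]
force: [0.6, -1.0, 0.4]
grip_width: 0.0854
finger_force: 0.0
```

```bash
cat >> h.py <<'E'
def go(x,y,z,yaw_deg=None):
    s=bot.observe();M=R.from_euler('xyz',s['tool_rot']).as_matrix();psi=np.degrees(np.arctan2(M[1,0],M[0,0]))
    t=0
    if yaw_deg is not None: t=-np.radians((yaw_deg-psi+90)%180-90)/.08; M=M@R.from_euler('z',t*.08).as_matrix()
    print('at',np.round(s['position'],4),'yaw',psi.round(1),'F',np.round(s['force'],1),'wid',round(s['grip_width'],4),'t',s['clock'],'| units xyz (after turn)',(M.T@(np.array([x,y,z])-s['position'])/.03).round(2),'turn',round(t,2))
E
python3 -c "
from h import *
go(.477,.2186,.2,21.5)"
```

```text
at [ 0.4222 -0.263   0.2314] yaw 21.4 F [ 0.6 -1.   0.4] wid 0.0854 t 1.35 | units xyz (after turn) [  7.58 -14.27   1.05] turn -0.03
```

Call:
{"op": "jog_arm", "data": {"motion": [[0.6, -1, 0, 0, 1], [0.6, -1, 0, 0, 1], [0.6, -1, 0, 0, 1], [0.6, -1, 0, 0, 1], [0.6, -1, 0, 0, 1], [0.6, -1, 0, 0, 1], [0.6, -1, 0, 0, 1], [0.6, -1, 0, 0, 1], [0.4, -0.9, 0, 0, 1], [0.2, -0.8, 0, 0, 1], [0, -0.6, 0, 0, 1], [0, 0, 0, 0, 1]]}}

```text
clock: 2.55
position: [0.4591, 0.0844, 0.2313]
tool_rot: [-3.141, 0.0, 0.376]
force: [0.2, 0.6, 0.2]
grip_width: 0.0857
finger_force: 0.0
```

```bash
python3 -c "
from h import *
f=grab('wrist','w1')
go(.477,.2186,.1,21.5)
print([px(f,(.477+.03*np.cos(a),.2186+.03*np.sin(a),.056)).tolist() for a in np.radians(51.5+60*np.arange(6))])"
```

```text
at [0.4596 0.0829 0.2313] yaw 21.5 F [ 0.6 -0.6 -0.9] wid 0.0853 t 2.6 | units xyz (after turn) [ 2.2  -4.    4.38] turn -0.01
[[146.6, 104.0], [132.2, 137.4], [154.0, 169.3], [189.5, 169.3], [204.8, 137.4], [183.7, 104.0]]
```

View pics/w1.png

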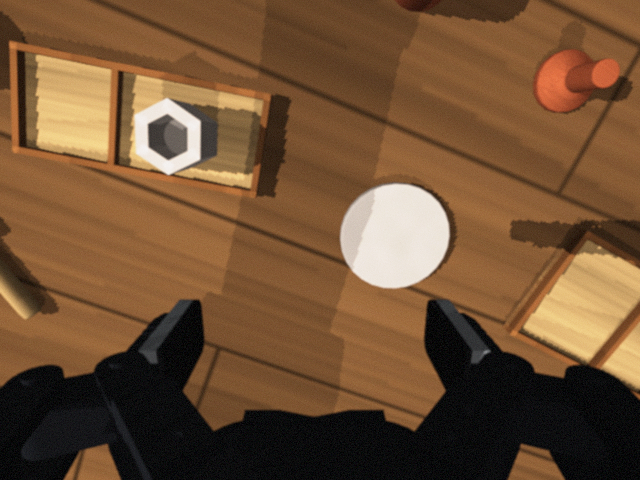

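The wrist picture shows the mould at (168,136), as predicted, with its flats left and right, so the yaw is right. The bat is at (395,236).

Call:
{"op": "jog_arm", "data": {"motion": [[0.5, -0.9, 0.6, 0, 1], [0.6, -1, 0.9, 0, 1], [0.6, -1, 0.9, 0, 1], [0.4, -0.8, 0.9, 0, 1], [0.1, -0.3, 0.9, 0, 1], [0, 0, 0.2, 0, 1], [0, 0, 0, 0, 1]]}}

```text
clock: 3.3
position: [0.4778, 0.2163, 0.0989]
tool_rot: [3.141, 0.002, 0.371]
force: [-0.1, -0.3, 0.8]
grip_width: 0.0858
finger_force: 0.0
```

```bash
python3 -c "
from h import *
go(.477,.2186,.023,21.5)"
```

```text
at [0.4778 0.2163 0.0989] yaw 21.3 F [-0.1 -0.3  0.8] wid 0.0858 t 3.3 | units xyz (after turn) [ 0.01 -0.08  2.53] turn -0.05
```

Descend, close and lift to about 0.11, which puts the underside at about 0.085.

Call:
{"op": "jog_arm", "data": {"motion": [[0, 0, 0.8, 0, 1], [0, -0.1, 0.9, 0, 1], [0, 0, 0.6, 0, 1], [0, 0, 0.2, 0, 1], [0, 0, 0, 0, 0], [0, 0, 0, 0, 0], [0, 0, 0, 0, 0], [0, 0, 0, 0, 0], [0, 0, 0, 0, 0], [0, 0, 0, 0, 0]], "newtons": 40}}

```text
clock: 4.3
position: [0.478, 0.2202, 0.026]
tool_rot: [3.141, -0.002, 0.371]
force: [-1.4, -1.0, 11.8]
grip_width: 0.0527
finger_force: 39.1
```

Call:
{"op": "jog_arm", "data": {"motion": [[0, 0, -0.3, 0, 0], [0, 0, -0.8, 0, 0], [0, 0, -1, 0, 0], [0, 0, -0.7, 0, 0], [0, 0, 0, 0, 0]]}}

```text
clock: 4.8
position: [0.4785, 0.2207, 0.1118]
tool_rot: [-3.141, -0.005, 0.371]
force: [0.4, -0.1, -2.4]
grip_width: 0.0525
finger_force: 41.8
```

```bash
python3 -c "
from h import *
f=grab('scene','s1')
go(.4578,-.004,.1)"
```

```text
at [0.4779 0.2203 0.1101] yaw 21.3 F [-0.1  0.5 -3.4] wid 0.0521 t 4.85 | units xyz (after turn) [-3.34  6.72  0.33] turn 0
```

View pics/s1.png

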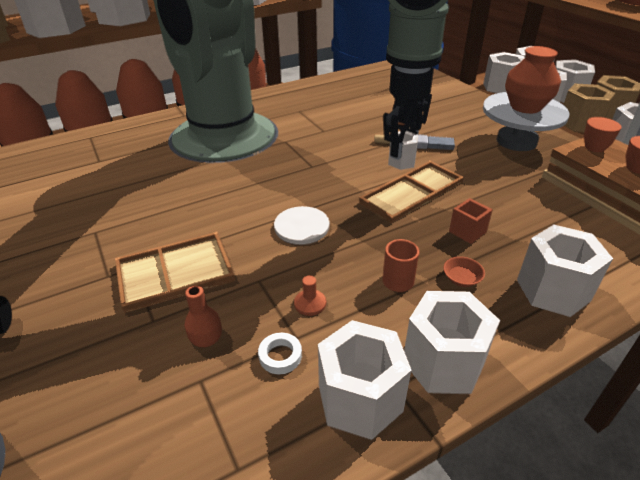

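The mould is lifted and upright at (402,150), and the rest of the scene is undisturbed. Next I move it over the bat.

Call:
{"op": "jog_arm", "data": {"motion": [[-0.2, 0.5, 0, 0, 0], [-0.4, 0.9, 0, 0, 0], [-0.5, 1, 0, 0, 0], [-0.5, 1, 0, 0, 0], [-0.5, 1, 0, 0, 0], [-0.5, 1, 0, 0, 0], [-0.4, 0.8, 0, 0, 0], [-0.3, 0.5, 0, 0, 0], [0, 0, 0.5, 0, 0], [0, 0, 0.8, 0, 0], [0, 0, 0.6, 0, 0], [0, 0, 0, 0, 0]]}}

```text
clock: 6.05
position: [0.4559, -0.0036, 0.0492]
tool_rot: [-3.14, 0.004, 0.372]
force: [1.1, 0.3, -1.7]
grip_width: 0.0523
finger_force: 41.8
```

```bash
python3 -c "
from h import *
go(.4578,-.004,.032)"
```

```text
at [ 0.4559 -0.0036  0.0492] yaw 21.3 F [ 1.1  0.3 -1.7] wid 0.0523 t 6.05 | units xyz (after turn) [0.06 0.04 0.57] turn 0
```

Call:
{"op": "jog_arm", "data": {"motion": [[0, 0, 0.2, 0, 0], [0, 0, 0.15, 0, 0], [0, 0, 0.1, 0, 0], [0, 0, 0.1, 0, 0], [0, 0, 0, 0, 0], [0, 0, 0, 0, 0]]}}

```text
clock: 6.65
position: [0.4579, -0.003, 0.0349]
tool_rot: [3.142, -0.0, 0.372]
force: [0.4, -0.2, -2.4]
grip_width: 0.0522
finger_force: 41.8
```

Call:
{"op": "jog_arm", "data": {"motion": [[0, 0, 0.05, 0, 0], [0, 0, 0.05, 0, 0], [0, 0, 0, 0, 0]]}}

```text
clock: 6.95
position: [0.4579, -0.0031, 0.032]
tool_rot: [3.141, -0.0, 0.372]
force: [-1.8, 0.0, 4.3]
grip_width: 0.052
finger_force: 42.4
```

Call:
{"op": "jog_arm", "data": {"motion": [[0, 0, 0, 0, 0.9], [0, 0, 0, 0, 1], [0, 0, 0, 0, 1], [0, 0, 0, 0, 1], [0, 0, -0.3, 0, 1], [0, 0, -0.6, 0, 1], [0, 0, -1, 0, 1], [0, 0, -1, 0, 1], [0, 0, -1, 0, 1], [0, 0, -0.4, 0, 1]]}}

```text
clock: 7.95
position: [0.4586, -0.003, 0.1638]
tool_rot: [3.14, -0.003, 0.372]
force: [-0.2, 0.2, 0.5]
grip_width: 0.0854
finger_force: 0.0
```

```bash
python3 -c "
from h import *
f=grab('scene','s2')
cv2.imwrite('pics/s2c.png',cv2.resize(f['pixels'][130:360,90:500,::-1],None,fx=1.8,fy=1.8))
go(.6348,.2708,.15,11.4)"
```

```text
at [ 0.4589 -0.003   0.1642] yaw 21.3 F [ 0.9 -0.4  2.4] wid 0.0851 t 8.0 | units xyz (after turn) [ 7.55 -7.79  0.5 ] turn 2.16
```

View pics/s2c.png

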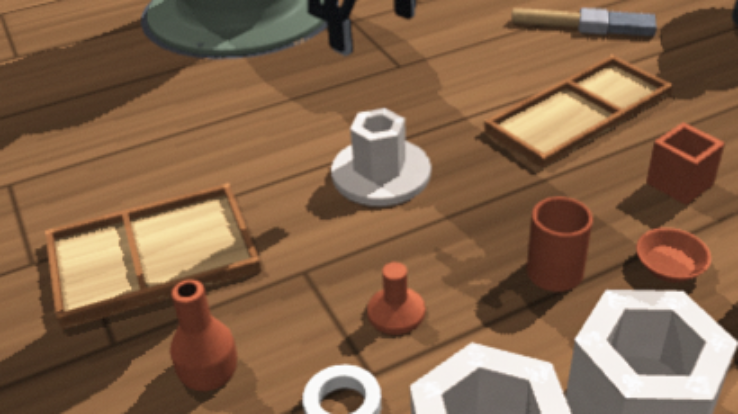

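The mould stands centred on the bat. Next is the square pot.

Call:
{"op": "jog_arm", "data": {"motion": [[0.4, -0.4, 0, 0.7, 1], [0.8, -0.8, 0, 0.8, 1], [1, -1, 0, 0.66, 1], [1, -1, 0, 0, 1], [1, -1, 0, 0, 1], [1, -1, 0, 0, 1], [1, -1, 0, 0, 1], [0.8, -0.8, 0.2, 0, 1], [0.4, -0.5, 0.4, 0, 1], [0, 0, 0.3, 0, 1], [0, 0, 0, 0, 1]]}}

```text
clock: 9.1
position: [0.6219, 0.2654, 0.1317]
tool_rot: [3.141, 0.003, 0.199]
force: [-0.2, -0.5, -0.2]
grip_width: 0.0854
finger_force: 0.0
```

```bash
python3 -c "
from h import *
go(.6348,.2708,.026,11.4)"
```

```text
at [0.6219 0.2654 0.1317] yaw 11.4 F [-0.2 -0.5 -0.2] wid 0.0854 t 9.1 | units xyz (after turn) [ 0.47 -0.09  3.52] turn 0.01
```

Call:
{"op": "jog_arm", "data": {"motion": [[0.3, -0.1, 0.6, 0, 1], [0.2, 0, 0.9, 0, 1], [0, 0, 1, 0, 1], [0, 0, 0.7, 0, 1], [0, 0, 0.3, 0, 1], [0, 0, 0, 0, 1], [0, 0, 0, 0, 0], [0, 0, 0, 0, 0], [0, 0, 0, 0, 0], [0, 0, 0, 0, 0], [0, 0, 0, 0, 0], [0, 0, 0, 0, 0]]}}

```text
clock: 10.3
position: [0.6379, 0.2721, 0.0303]
tool_rot: [-3.141, -0.002, 0.199]
force: [-1.8, -1.3, 7.9]
grip_width: 0.0515
finger_force: 41.1
```

```bash
python3 -c "
from h import *
a=np.radians(11.2);c,s=np.cos(a),np.sin(a)
M=np.array([[c,-s],[s,c]]);L=np.array([.4717,.2609])
print('pot goal',L+M@[0,-.044],'bottle goal',L+M@[0,.068])
a=np.radians(-5.9);c,s=np.cos(a),np.sin(a);M=np.array([[c,-s],[s,c]]);S=np.array([.462,-.265])
print('beaker goal',S+M@[0,.038],'lid goal',S+M@[0,-.054])
go(*(L+np.array([.044*np.sin(np.radians(11.2)),-.044*np.cos(np.radians(11.2))])),.11)"
```

```text
pot goal [0.48024631 0.21773797] bottle goal [0.45849206 0.32760495]
beaker goal [ 0.46590612 -0.22720129] lid goal [ 0.4564492  -0.31871395]
at [0.6379 0.2721 0.0303] yaw 11.4 F [-1.8 -1.3  7.9] wid 0.0515 t 10.3 | units xyz (after turn) [-5.5   0.74 -2.67] turn 0
```

Call:
{"op": "jog_arm", "data": {"motion": [[0, 0, -0.4, 0, 0], [0, 0, -0.9, 0, 0], [0, 0, -0.7, 0, 0], [-0.5, 0.1, -0.2, 0, 0], [-1, 0.1, 0, 0, 0], [-1, 0.1, 0, 0, 0], [-1, 0.1, 0, 0, 0], [-1, 0.2, 0, 0, 0], [-0.7, 0.1, 0, 0, 0], [-0.3, 0, 0, 0, 0], [0, 0, 0, 0, 0]]}}

```text
clock: 11.4
position: [0.4795, 0.2189, 0.0957]
tool_rot: [-3.142, -0.001, 0.199]
force: [0.8, 0.4, -0.9]
grip_width: 0.051
finger_force: 42.9
```

```bash
python3 -c "
from h import *
go(.4802,.2177,.036)"
```

```text
at [0.4795 0.2189 0.0957] yaw 11.4 F [ 0.8  0.4 -0.9] wid 0.051 t 11.4 | units xyz (after turn) [0.01 0.04 1.99] turn 0
```

Call:
{"op": "jog_arm", "data": {"motion": [[0.05, 0, 0.5, 0, 0], [0.05, 0, 0.6, 0, 0], [0, 0, 0.4, 0, 0], [0, 0, 0.2, 0, 0], [0, 0, 0.1, 0, 0], [0, 0, 0.05, 0, 0], [0, 0, 0, 0, 0], [0, 0, 0, 0, 0]]}}

```text
clock: 12.2
position: [0.4828, 0.2194, 0.0398]
tool_rot: [-3.141, -0.001, 0.199]
force: [-0.1, -0.1, -2.3]
grip_width: 0.0513
finger_force: 42.9
```

Call:
{"op": "jog_arm", "data": {"motion": [[0, 0, 0.07, 0, 0], [0, 0, 0.06, 0, 0], [0, 0, 0, 0, 0]]}}

```text
clock: 12.5
position: [0.4828, 0.2194, 0.0362]
tool_rot: [3.141, -0.001, 0.199]
force: [-4.7, -3.1, 20.2]
grip_width: 0.0515
finger_force: 45.4
```

Call:
{"op": "jog_arm", "data": {"motion": [[0, 0, 0, 0, 0.9], [0, 0, 0, 0, 1], [0, 0, 0, 0, 1], [0, 0, 0, 0, 1], [0, 0, -0.3, 0, 1], [0, 0, -0.8, 0, 1], [0, 0, -1, 0, 1], [0, 0, -1, 0, 1], [0, 0.5, -0.9, 0, 1], [0, 1, -0.3, 0, 1], [0.3, 1, 0, 0, 1], [0.5, 1, 0, 0, 1]]}}

```text
clock: 13.7
position: [0.527, 0.12, 0.1657]
tool_rot: [3.141, -0.001, 0.199]
force: [1.0, 0.1, -0.0]
grip_width: 0.0857
finger_force: 0.0
```

```bash
python3 -c "
from h import *
go(.6277,-.2622,.15)"
```

```text
at [0.527  0.12   0.1657] yaw 11.4 F [ 1.   0.1 -0. ] wid 0.0857 t 13.7 | units xyz (after turn) [ 0.77 13.15  0.53] turn 0
```

Call:
{"op": "jog_arm", "data": {"motion": [[0.1, 1, 0, 0, 1], [0.1, 1, 0, 0, 1], [0.1, 1, 0, 0, 1], [0.1, 1, 0, 0, 1], [0.1, 1, 0, 0, 1], [0.1, 1, 0, 0, 1], [0, 1, 0, 0, 1], [0, 1, 0, 0, 1], [0, 1, 0, 0, 1], [0, 1, 0, 0, 1], [0, 0.5, 0, 0, 1], [0, 0, 0, 0, 1]]}}

```text
clock: 14.9
position: [0.6065, -0.1861, 0.1646]
tool_rot: [3.141, 0.0, 0.196]
force: [-0.5, 0.6, 0.5]
grip_width: 0.0854
finger_force: 0.0
```

```bash
python3 -c "
from h import *
f=grab('wrist','w2')
go(.6277,-.2622,.15);print(px(f,(.6277,-.2622,.1)))"
```

```text
at [ 0.6066 -0.1841  0.1646] yaw 11.3 F [ 0.3  0.1 -0.2] wid 0.0857 t 14.95 | units xyz (after turn) [0.18 2.69 0.48] turn 0
[445.6 246.8]
```

View pics/w2.png

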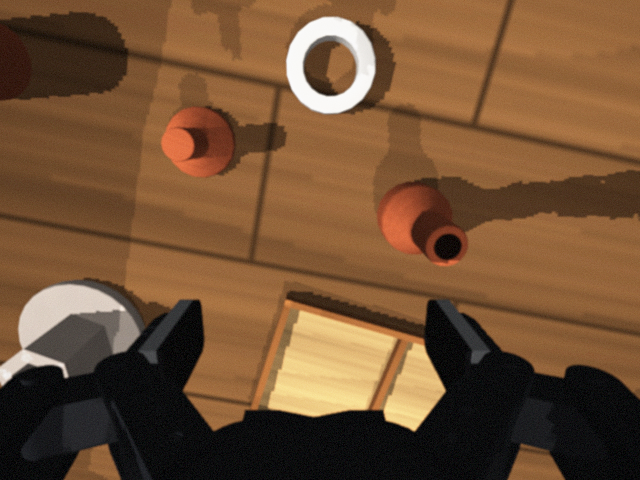

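The bottle mouth is at (446,245), within 2 px of the prediction.

Call:
{"op": "jog_arm", "data": {"motion": [[0.1, 0.8, 0, 0, 1], [0.1, 1, 0, 0, 1], [0, 0.7, 0, 0, 1], [0, 0.2, 0.3, 0, 1], [0, 0, 0.8, 0, 1], [0, 0, 0.9, 0, 1], [0, 0, 0.9, 0, 1], [0, 0, 0.4, 0, 1], [0, 0, 0, 0, 1]]}}

```text
clock: 15.85
position: [0.6279, -0.2605, 0.0639]
tool_rot: [-3.14, 0.002, 0.2]
force: [-0.5, 0.1, 0.9]
grip_width: 0.0854
finger_force: 0.0
```

```bash
python3 -c "
from h import *
go(.6277,-.2622,.064)"
```

```text
at [ 0.6279 -0.2605  0.0639] yaw 11.5 F [-0.5  0.1  0.9] wid 0.0854 t 15.85 | units xyz (after turn) [-0.02  0.05 -0.  ] turn 0
```

Call:
{"op": "jog_arm", "data": {"motion": [[0, 0.05, 0, 0, 0], [0, 0, 0, 0, 0], [0, 0, 0, 0, 0], [0, 0, 0, 0, 0], [0, 0, 0, 0, 0], [0, 0, 0, 0, 0], [0, 0, 0, 0, 0], [0, 0, 0, 0, 0]]}}

```text
clock: 16.65
position: [0.6293, -0.2639, 0.0661]
tool_rot: [3.141, -0.001, 0.199]
force: [-0.4, 0.8, 7.1]
grip_width: 0.025
finger_force: 42.4
```

Call:
{"op": "jog_arm", "data": {"motion": [[0, 0, -0.4, 0, 0], [0, 0, -0.9, 0, 0], [0, 0, -1, 0, 0], [0, 0, -0.7, 0, 0], [0, -0.3, -0.2, 0, 0], [0, -0.8, 0, 0, 0], [0, -1, 0, 0, 0], [0, -1, 0, 0, 0], [0, -1, 0, 0, 0], [0, -1, 0, 0, 0], [0, -1, 0, 0, 0], [0, -1, 0, 0, 0]]}}

```text
clock: 17.85
position: [0.5857, -0.0533, 0.1609]
tool_rot: [-3.141, 0.001, 0.199]
force: [0.6, 0.6, -1.8]
grip_width: 0.0252
finger_force: 41.8
```

```bash
python3 -c "
from h import *
go(.4585,.3276,.16)"
```

```text
at [ 0.5857 -0.0533  0.1609] yaw 11.4 F [ 0.6  0.6 -1.8] wid 0.0252 t 17.85 | units xyz (after turn) [ -1.64 -13.28   0.04] turn 0
```

Call:
{"op": "jog_arm", "data": {"motion": [[0, -1, 0, 0, 0], [0, -1, 0, 0, 0], [0, -1, 0, 0, 0], [0, -1, 0, 0, 0], [-0.2, -1, 0, 0, 0], [-0.2, -1, 0, 0, 0], [-0.3, -1, 0, 0, 0], [-0.3, -1, 0, 0, 0], [-0.3, -1, 0, 0, 0], [-0.2, -1, 0, 0, 0], [-0.1, -0.7, 0, 0, 0], [0, -0.4, 0, 0, 0]]}}

```text
clock: 19.05
position: [0.4722, 0.2638, 0.1611]
tool_rot: [-3.141, 0.001, 0.201]
force: [-0.1, -0.1, -1.8]
grip_width: 0.0252
finger_force: 41.8
```

```bash
python3 -c "
from h import *
go(.4585,.3276,.073)"
```

```text
at [0.4722 0.2638 0.1611] yaw 11.5 F [-0.1 -0.1 -1.8] wid 0.0252 t 19.05 | units xyz (after turn) [-0.02 -2.18  2.94] turn 0
```

Call:
{"op": "jog_arm", "data": {"motion": [[0, -0.7, 0, 0, 0], [0, -0.8, 0, 0, 0], [0, -0.4, 0, 0, 0], [0, -0.1, 0.4, 0, 0], [0, 0, 0.7, 0, 0], [0, 0, 0.7, 0, 0], [0, 0, 0.4, 0, 0], [0, 0, 0.2, 0, 0], [0, 0, 0, 0, 0], [0, 0, 0, 0, 0]]}}

```text
clock: 20.05
position: [0.4624, 0.3207, 0.0899]
tool_rot: [-3.141, -0.001, 0.199]
force: [-1.0, 0.7, -2.0]
grip_width: 0.025
finger_force: 41.8
```

```bash
python3 -c "
from h import *
go(.4585,.3276,.073)"
```

```text
at [0.4624 0.3207 0.0899] yaw 11.4 F [-1.   0.7 -2. ] wid 0.025 t 20.05 | units xyz (after turn) [-0.08 -0.25  0.56] turn 0
```

Call:
{"op": "jog_arm", "data": {"motion": [[-0.1, -0.2, 0.1, 0, 0], [0, 0, 0.2, 0, 0], [0, 0, 0.15, 0, 0], [0, 0, 0.1, 0, 0], [0, 0, 0.05, 0, 0], [0, 0, 0, 0, 0]]}}

```text
clock: 20.65
position: [0.4581, 0.3265, 0.0718]
tool_rot: [-3.141, -0.001, 0.199]
force: [-2.0, 0.7, 7.0]
grip_width: 0.0251
finger_force: 41.8
```

Call:
{"op": "jog_arm", "data": {"motion": [[0, 0, 0, 0, 0.9], [0, 0, 0, 0, 1], [0, 0, 0, 0, 1], [0, 0, 0, 0, 1], [0, 0, 0, 0, 1], [0, 0, -0.4, 0, 1], [0, 0, -0.9, 0, 1], [0, 0, -1, 0, 1], [0, 0, -0.7, 0, 1], [0.5, 0.3, -0.1, 0, 1], [0.7, 0.9, 0, 0, 1], [0.8, 1, 0, 0, 1]]}}

```text
clock: 21.85
position: [0.5303, 0.2734, 0.1658]
tool_rot: [-3.141, -0.001, 0.201]
force: [1.4, 0.1, -0.6]
grip_width: 0.0853
finger_force: 0.0
```

```bash
python3 -c "
from h import *
go(.678,.0725,.15)"
```

```text
at [0.5303 0.2734 0.1658] yaw 11.5 F [ 1.4  0.1 -0.6] wid 0.0853 t 21.85 | units xyz (after turn) [3.49 7.54 0.53] turn 0
```

Call:
{"op": "jog_arm", "data": {"motion": [[0.5, 1, 0, 0, 1], [0.5, 1, 0, 0, 1], [0.5, 1, 0, 0, 1], [0.5, 1, 0, 0, 1], [0.5, 1, 0, 0, 1], [0.4, 0.9, 0, 0, 1], [0.2, 0.5, 0, 0, 1], [0, 0, 0, 0, 1]]}}

```text
clock: 22.65
position: [0.6597, 0.1012, 0.1647]
tool_rot: [3.141, -0.0, 0.196]
force: [-0.7, -0.5, -0.0]
grip_width: 0.0854
finger_force: 0.0
```

```bash
python3 -c "
from h import *
f=grab('top','t2')
cv2.imwrite('pics/t2c.png',cv2.resize(f['pixels'][165:340,130:330,::-1],None,fx=3.4,fy=3.4,interpolation=3))
go(.678,.0725,.045)"
```

```text
at [0.6589 0.1031 0.1647] yaw 11.3 F [-0.3  1.   0.2] wid 0.0852 t 22.7 | units xyz (after turn) [0.42 1.13 3.99] turn 0
```

View pics/t2c.png

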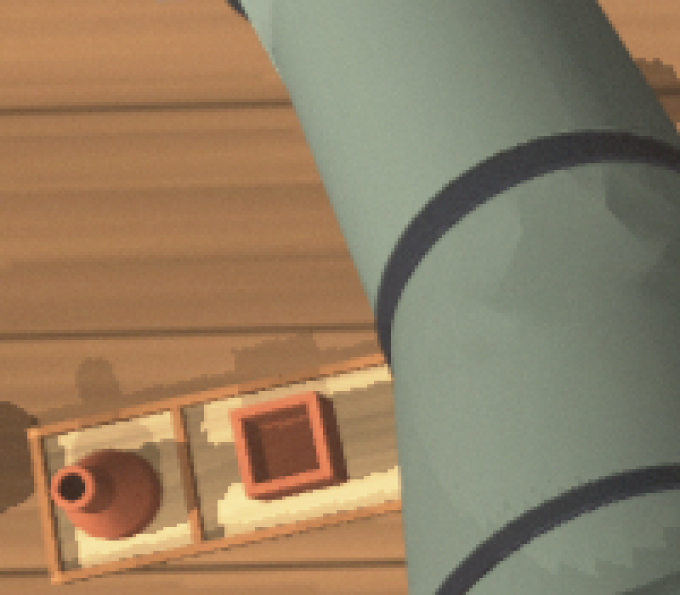

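The long-tray view shows the bottle and pot both upright in their bays. Next is the beaker.

Call:
{"op": "jog_arm", "data": {"motion": [[0.2, 0.5, 0, 0, 1], [0.2, 0.5, 0, 0, 1], [0, 0.1, 0.3, 0, 1], [0, 0, 0.7, 0, 1], [0, 0, 0.8, 0, 1], [0, 0, 0.8, 0, 1], [0, 0, 0.6, 0, 1], [0, 0, 0.5, 0, 1], [0, 0, 0.2, 0, 1], [0, 0, 0, 0, 1]]}}

```text
clock: 23.7
position: [0.677, 0.0735, 0.0468]
tool_rot: [-3.141, 0.001, 0.199]
force: [0.6, 0.4, 0.4]
grip_width: 0.0859
finger_force: 0.0
```

```bash
python3 -c "
from h import *
go(.678,.0725,.045)"
```

```text
at [0.677  0.0735 0.0468] yaw 11.4 F [0.6 0.4 0.4] wid 0.0859 t 23.7 | units xyz (after turn) [0.03 0.04 0.06] turn 0
```

Call:
{"op": "jog_arm", "data": {"motion": [[0, 0.05, 0.1, 0, 0], [0, 0, 0, 0, 0], [0, 0, 0, 0, 0], [0, 0, 0, 0, 0], [0, 0, 0, 0, 0], [0, 0, 0, 0, 0]]}}

```text
clock: 24.3
position: [0.6779, 0.0719, 0.0451]
tool_rot: [3.141, -0.001, 0.199]
force: [-0.7, -0.2, 5.8]
grip_width: 0.0536
finger_force: 43.2
```

Call:
{"op": "jog_arm", "data": {"motion": [[0, 0, -0.3, 0, 0], [0, 0, -0.9, 0, 0], [0, 0, -1, 0, 0], [0, 0, -0.7, 0, 0], [0, 0.4, -0.2, 0, 0], [0, 0.9, 0, 0, 0], [-0.3, 1, 0, 0, 0]]}}

```text
clock: 25.0
position: [0.6827, 0.0018, 0.1371]
tool_rot: [-3.141, -0.0, 0.2]
force: [-0.2, -1.2, -0.7]
grip_width: 0.0539
finger_force: 42.8
```

```bash
python3 -c "
from h import *
f=grab('scene','s3')
cv2.imwrite('pics/s3c.png',cv2.resize(f['pixels'][130:360,90:500,::-1],None,fx=1.8,fy=1.8))
go(.466,-.227,.14)"
```

```text
at [ 0.6818 -0.0062  0.1366] yaw 11.1 F [ 1.  -8.9 -1.6] wid 0.0538 t 25.05 | units xyz (after turn) [-8.48  5.84 -0.07] turn 0
```

View pics/s3c.png

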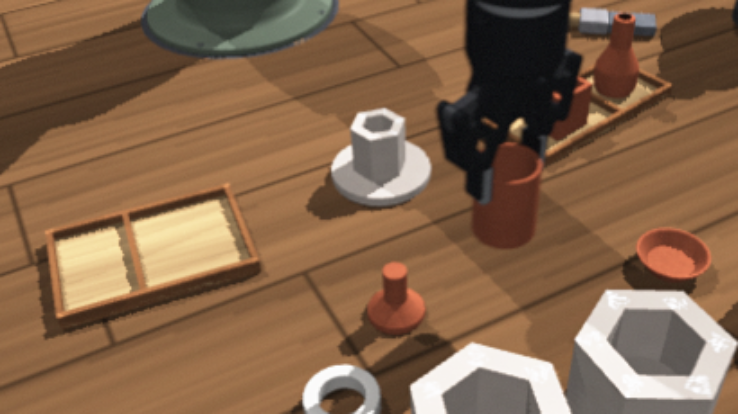

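The beaker is held upright, so I carry on to the short tray.

Call:
{"op": "jog_arm", "data": {"motion": [[-0.5, 0.7, 0, 0, 0], [-0.9, 0.7, 0, 0, 0], [-1, 0.7, 0, 0, 0], [-1, 0.7, 0, 0, 0], [-1, 0.7, 0, 0, 0], [-1, 0.7, 0, 0, 0], [-1, 0.7, 0, 0, 0], [-0.9, 0.5, 0, 0, 0], [-0.5, 0.3, 0, 0, 0], [-0.2, 0, 0, 0, 0], [0, 0, 0, 0, 0]]}}

```text
clock: 26.15
position: [0.4802, -0.2129, 0.1372]
tool_rot: [-3.141, 0.001, 0.198]
force: [0.5, 0.1, -0.5]
grip_width: 0.0534
finger_force: 42.8
```

```bash
python3 -c "
from h import *
go(.466,-.227,.051)"
```

```text
at [ 0.4802 -0.2129  0.1372] yaw 11.3 F [ 0.5  0.1 -0.5] wid 0.0534 t 26.15 | units xyz (after turn) [-0.55  0.37  2.87] turn 0
```

Call:
{"op": "jog_arm", "data": {"motion": [[-0.3, 0.2, 0.2, 0, 0], [-0.2, 0.2, 0.6, 0, 0], [0, 0, 0.7, 0, 0], [0, 0, 0.6, 0, 0], [0, 0, 0.3, 0, 0], [0, 0, 0.15, 0, 0], [0, 0, 0, 0, 0], [0, 0, 0, 0, 0]]}}

```text
clock: 26.95
position: [0.4689, -0.2273, 0.0614]
tool_rot: [3.141, -0.001, 0.199]
force: [0.5, 0.3, -0.8]
grip_width: 0.054
finger_force: 42.8
```

```bash
python3 -c "
from h import *
go(.466,-.227,.051)"
```

```text
at [ 0.4689 -0.2273  0.0614] yaw 11.4 F [ 0.5  0.3 -0.8] wid 0.054 t 26.95 | units xyz (after turn) [-0.09 -0.03  0.35] turn 0
```

Call:
{"op": "jog_arm", "data": {"motion": [[0, 0, 0.12, 0, 0], [0, 0, 0.1, 0, 0], [0, 0, 0.08, 0, 0], [0, 0, 0.05, 0, 0], [0, 0, 0, 0, 0], [0, 0, 0, 0, 0]]}}

```text
clock: 27.55
position: [0.4686, -0.2273, 0.0511]
tool_rot: [3.141, -0.0, 0.199]
force: [-5.3, 2.6, 16.6]
grip_width: 0.0537
finger_force: 45.1
```

Contact at the expected height. I release, rise and head for the lid.

Call:
{"op": "jog_arm", "data": {"motion": [[0, 0, 0, 0, 0.9], [0, 0, 0, 0, 1], [0, 0, 0, 0, 1], [0, 0, 0, 0, 1], [0, 0, -0.4, 0, 1], [0, 0, -0.9, 0, 1], [0, 0, -1, 0, 1], [0, 0, -0.8, 0, 1], [0.5, -0.6, -0.2, 0, 1], [1, -0.7, 0, 0, 1], [1, -0.7, 0, 0, 1], [0.8, -0.5, 0, 0, 1]]}}

```text
clock: 28.75
position: [0.552, -0.1323, 0.1506]
tool_rot: [-3.141, -0.001, 0.2]
force: [0.2, 0.5, 0.5]
grip_width: 0.0853
finger_force: 0.0
```

```bash
python3 -c "
from h import *
go(.6475,-.088,.14)"
```

```text
at [ 0.552  -0.1323  0.1506] yaw 11.5 F [0.2 0.5 0.5] wid 0.0853 t 28.75 | units xyz (after turn) [ 3.41 -0.81  0.36] turn 0
```

Call:
{"op": "jog_arm", "data": {"motion": [[0.8, -0.2, 0, 0, 1], [0.9, -0.2, 0, 0, 1], [0.8, -0.2, 0, 0, 1], [0.4, 0, 0.3, 0, 1], [0, 0, 0.6, 0, 1], [0, 0, 0.5, 0, 1], [0, 0, 0.3, 0, 1], [0, 0, 0, 0, 1], [0, 0, 0, 0, 1]]}}

```text
clock: 29.65
position: [0.6324, -0.0996, 0.0987]
tool_rot: [3.142, -0.0, 0.199]
force: [0.1, -0.3, 0.4]
grip_width: 0.0854
finger_force: 0.0
```

```bash
python3 -c "
from h import *
f=grab('wrist','w4');print(px(f,(.6475,-.088,.056)))
go(.6475,-.088,.03)"
```

```text
[294.3 238.7]
at [ 0.6327 -0.0995  0.0991] yaw 11.4 F [ 0.1  0.3 -0.4] wid 0.0854 t 29.7 | units xyz (after turn) [ 0.56 -0.28  2.3 ] turn 0
```

View pics/w4.png

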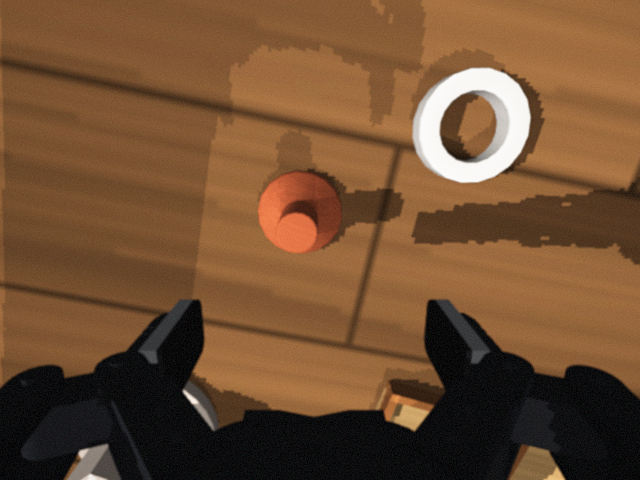

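The knob top is at (297,231) against a predicted (294,239), so it lies about 4 mm farther along tool x. I correct for that.

Call:
{"op": "jog_arm", "data": {"motion": [[0.35, -0.15, 0, 0, 1], [0.3, -0.1, 0.3, 0, 1], [0, 0, 0.6, 0, 1], [0, 0, 0.7, 0, 1], [0, 0, 0.5, 0, 1], [0, 0, 0.2, 0, 1], [0, 0, 0, 0, 1], [0, 0, 0, 0, 1]]}}

```text
clock: 30.5
position: [0.6506, -0.0881, 0.03]
tool_rot: [3.141, -0.001, 0.199]
force: [-0.0, -0.6, 0.3]
grip_width: 0.0856
finger_force: 0.0
```

```bash
python3 -c "
from h import *
go(.650,-.089,.03)"
```

```text
at [ 0.6506 -0.0881  0.03  ] yaw 11.4 F [-0.  -0.6  0.3] wid 0.0856 t 30.5 | units xyz (after turn) [-0.03  0.03 -0.  ] turn 0
```

Call:
{"op": "jog_arm", "data": {"motion": [[0, 0, 0, 0, 0], [0, 0, 0, 0, 0], [0, 0, 0, 0, 0], [0, 0, 0, 0, 0], [0, 0, 0, 0, 0], [0, 0, 0, 0, 0], [0, 0, 0, 0, 0], [0, 0, 0, 0, 0]]}}

```text
clock: 31.3
position: [0.6502, -0.0882, 0.0298]
tool_rot: [3.141, -0.0, 0.199]
force: [-1.4, 0.1, 5.8]
grip_width: 0.0208
finger_force: 39.6
```

```bash
python3 -c "
from h import *
go(.4565,-.3187,.11)"
```

```text
at [ 0.6502 -0.0882  0.0298] yaw 11.4 F [-1.4  0.1  5.8] wid 0.0208 t 31.3 | units xyz (after turn) [-7.85  6.26 -2.68] turn 0
```

Call:
{"op": "jog_arm", "data": {"motion": [[0, 0, -0.4, 0, 0], [0, 0, -0.9, 0, 0], [0, 0, -1, 0, 0], [-0.2, 0.3, -0.6, 0, 0], [-0.7, 0.8, -0.1, 0, 0], [-1, 0.9, 0, 0, 0], [-1, 0.9, 0, 0, 0], [-1, 0.9, 0, 0, 0], [-1, 0.8, 0, 0, 0], [-1, 0.7, 0, 0, 0], [-0.7, 0.4, 0, 0, 0], [-0.3, 0.2, 0, 0, 0]]}}

```text
clock: 32.5
position: [0.4795, -0.3052, 0.1196]
tool_rot: [3.141, 0.001, 0.196]
force: [0.1, 0.3, -1.1]
grip_width: 0.0208
finger_force: 39.3
```

```bash
python3 -c "
from h import *
go(.4565,-.3187,.036)"
```

```text
at [ 0.4795 -0.3052  0.1196] yaw 11.2 F [ 0.1  0.3 -1.1] wid 0.0208 t 32.5 | units xyz (after turn) [-0.84  0.29  2.79] turn 0
```

Call:
{"op": "jog_arm", "data": {"motion": [[-0.4, 0.15, 0, 0, 0], [-0.3, 0.1, 0.3, 0, 0], [0, 0, 0.7, 0, 0], [0, 0, 0.6, 0, 0], [0, 0, 0.4, 0, 0], [0, 0, 0.1, 0, 0], [0, 0, 0, 0, 0], [0, 0, 0, 0, 0]]}}

```text
clock: 33.3
position: [0.4635, -0.3141, 0.0569]
tool_rot: [3.141, -0.001, 0.199]
force: [-0.5, -0.0, -1.0]
grip_width: 0.0209
finger_force: 39.3
```

```bash
python3 -c "
from h import *
go(.4565,-.3187,.036)"
```

```text
at [ 0.4635 -0.3141  0.0569] yaw 11.4 F [-0.5 -0.  -1. ] wid 0.0209 t 33.3 | units xyz (after turn) [-0.26  0.1   0.7 ] turn 0
```

Call:
{"op": "jog_arm", "data": {"motion": [[-0.2, 0.15, 0, 0, 0], [0, 0, 0.2, 0, 0], [0, 0, 0.2, 0, 0], [0, 0, 0.15, 0, 0], [0, 0, 0.1, 0, 0], [0, 0, 0, 0, 0], [0, 0, 0, 0, 0]]}}

```text
clock: 34.0
position: [0.4581, -0.3195, 0.0368]
tool_rot: [-3.141, 0.0, 0.199]
force: [0.7, 0.5, -0.6]
grip_width: 0.0208
finger_force: 39.3
```

Call:
{"op": "jog_arm", "data": {"motion": [[0, 0, 0.04, 0, 0], [0, 0, 0, 0, 0], [0, 0, 0, 0, 0]]}}

```text
clock: 34.3
position: [0.4581, -0.3197, 0.0358]
tool_rot: [3.142, -0.0, 0.199]
force: [-0.8, -0.1, -1.4]
grip_width: 0.0204
finger_force: 39.4
```

Call:
{"op": "jog_arm", "data": {"motion": [[0, 0, 0.04, 0, 0], [0, 0, 0.03, 0, 0], [0, 0, 0, 0, 0]]}}

```text
clock: 34.6
position: [0.4583, -0.3198, 0.0355]
tool_rot: [3.14, -0.0, 0.199]
force: [-12.2, 7.2, 42.2]
grip_width: 0.0209
finger_force: 44.2
```

Firm contact. I release with a limited opening and rise clear.

Call:
{"op": "jog_arm", "data": {"motion": [[0, 0, -0.05, 0, 0.6], [0, 0, 0, 0, 0.6], [0, 0, 0, 0, 0.6], [0, 0, 0, 0, 0.6], [0, 0, -0.4, 0, 0.6], [0, 0, -0.9, 0, 0.6], [0, 0, -1, 0, 0.6], [0, 0, -1, 0, 0.6], [0, 0.6, -0.9, 0, 0.6], [0, 0.8, -0.4, 0, 0.6], [-0.2, 1, 0, 0, 0.6], [-0.2, 1, 0, 0, 0.6]]}}

```text
clock: 35.8
position: [0.4667, -0.4231, 0.1747]
tool_rot: [3.141, -0.001, 0.2]
force: [0.2, -0.6, -0.2]
grip_width: 0.0511
finger_force: 0.0
```

```bash
python3 -c "
from h import *
f=grab('top','t3')
cv2.imwrite('pics/t3c.png',cv2.resize(f['pixels'][150:345,130:520,::-1],None,fx=2,fy=2,interpolation=3))
f=grab('scene','s4')
print(bot.observe()['clock'])"
```

```text
35.9
```

View pics/t3c.png

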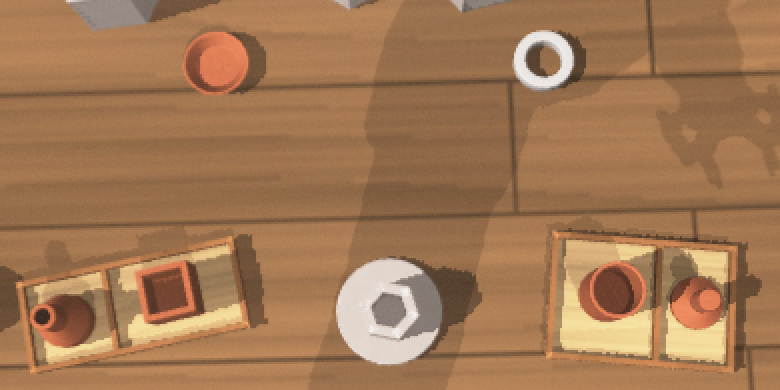

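View pics/s4.png

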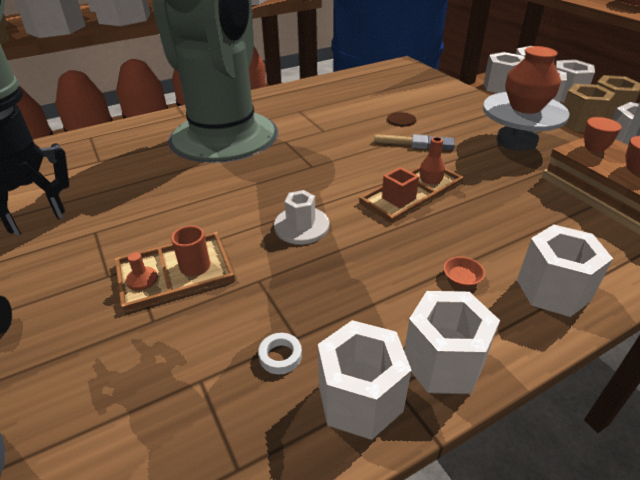

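All pieces stand in their bays: the lid's base is at (696,302) between the divider and the rim, and the beaker is at (612,292). The mould is central on the bat, and the dish and ring have not moved.

Call:
{"op": "jog_arm", "data": {"motion": [[0, 0, 0, 0, 0.6], [0, 0, 0, 0, 0.6], [0, 0, 0, 0, 0.6]]}}

```text
clock: 36.2
position: [0.4668, -0.4212, 0.1735]
tool_rot: [-3.141, -0.0, 0.2]
force: [-0.1, -0.2, -0.1]
grip_width: 0.051
finger_force: 0.0
```

```bash
python3 -c "
from workcell import bot
print(bot.job_done())"
```

```text
the job is handed in; nothing more can be done
None
```

Handed in after about 36 s of robot time: the final pictures show the mould on the bat, all four pieces upright in their bays, and the dish and ring unmoved; the hand-in gave no verdict.

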